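Sort two loose cells and hold the battery tester's dial on its third click

TASK

Before the next power cut, find out whether the torch's battery is still good: drop the thin green cell in the grey ring dish to keep it apart, and lay the fat blue cell down in the cradle of the battery tester, nub against the red end, and let go of it. Then turn the tester's spring-return dial clockwise past its first two clicks to the third (the red dot) and keep it there against its spring for the reading: finish while still holding the dial on the third click. Leave the other things on the crate where they are.

Things in the scene. Friction and masses are not known exactly. Their poses are not given: they have to be found in the camera images.
- fat_cell_center (a point): Centre of the fat torch cell: a cylinder 33 mm in diameter and 61.3 mm long over its nub, lying on its side, blue sleeve with a yellow band at the nub end, about 95 g. The point lies on its axis, half-way along; its x axis runs along the cell towards the nub (the cell may have rolled, so y and z may point any way round that axis). At the start the nub points roughly away from the robot.
- fat_cell_nub (a point): Tip of the fat cell's brass nub (10 mm across, 1.8 mm long), 30.65 mm along x from the centre; same axes.
- thin_cell_center (a point): Centre of the thin cell: a cylinder 14.5 mm in diameter and 50 mm long, lying on its side, green sleeve with a copper-coloured band at the nub end, 23 g. Its x axis runs along the cell towards the nub; y and z may be rolled round it.
- dish_floor (a point): Centre of the inner floor of the loose grey ceramic ring dish, 5 mm above its underside. z is up. Floor about 74 mm across; the wall flares out to a rim 112 mm across and 17 mm above this point, wall 4 mm. 160 g, empty at the start.
- tester: Battery tester: grey case with black top, 140 mm (x) by 200 mm (y), top 45 mm above the crate; does not slide. Origin under its centre, x away from its front, z up. The cradle is on its +y half, the dial on its -y half, a flat white meter beyond the dial.
- cradle (a point): Where the centre of the fat cell lies once seated, 64 mm above the crate. x runs along the cradle towards its red end, z is up. The cell lies in a V bed open at the top, whose walls reach no higher than 11 mm below this point, so fingers astride the upper part of the cell have room. The dial's axis is 97 mm to the -y side and 24 mm to the -x side of this point.
- red_contact (a point): Face of the fixed copper contact at the cradle's red end, 30.65 mm along x from the cradle point. It is an upright plate 16 mm wide whose lip leans outwards by 35 degrees, from 2 mm to 12 mm above the cradle point, giving 7 mm of lead-in.
- spring_face (a point): Face of the sprung steel contact at the other end, 28.5 mm to the -x side of the cradle point when free, of the same shape with its lip leaning out to -x. About 2 N with the cell in, 9 mm travel: a cell let down between the lips pushes it back and is then pressed against the red end.
- dial_grip (a point): Middle of the dial's upright grip bar, on the dial's axis, 61.5 mm above the crate. The white bar is 48 mm long (along this frame's x, the red pointer at its +x end), 12 mm thick (along y) and 20 mm high (10 mm above and below this point); below it is a round skirt 52 mm across whose top is 10 mm below this point. z is up. The frame turns with the dial.
- dial (a joint): Angle of the dial in rad: 0 at rest, growing clockwise seen from above. Clicks (detents) at 0.436, 0.873 and 1.309, the third marked by the red dot and followed by the end stop at 1.40. Turning needs 0.04 N m at the start, about 0.11 N m at the third click, with some 0.03 N m more to get over each click; let go anywhere, it springs back to 0.
- pump_bottle: White and blue pump-top plastic bottle, standing, 66 mm wide, 175 mm tall, light (60 g); origin at its underside. Leave it.
- travel_mug: Stainless steel travel mug with a black lever lid, standing, 80 mm wide, 165 mm tall; origin at its underside. Leave it.
- nail_brush: Wooden nail brush, 92 by 40 by 34 mm; origin at its underside, x along it. Leave it.
- pen: Blue plastic pen, lying, 10 mm thick, 140 mm long; origin under its middle, x along it. Leave it.
- torch: Aluminium torch standing on its lens, tail open, 64 mm wide at the foot, 180 mm tall; origin at its underside. Leave it.
- tail_cap: The torch's tail cap, a 43 mm disc 16 mm high; origin at its underside. Leave it.
- dish: The ring dish as a whole; origin at the centre of its underside.
- fat_cell: The fat cell as a whole; origin on its skin, 16.5 mm off its centre.
- thin_cell: The thin cell as a whole; origin on its skin, 7.25 mm off its centre.
Things that resemble listed ones, but are neither listed nor needed, are in the scene too. What is shaped like the tester but turquoise is not meant.

How it is judged (in metres and radians):
On the way, in this order (a step that is already met when the one before it is completed fails the run):
1. both cells are sorted and let go: the thin one lying in the dish, the fat one seated in the cradle with its nub to the red end (x of fat_cell_center in the frame of cradle between -0.004 and 0.004 m and y of fat_cell_center in the frame of cradle between -0.004 and 0.004 m and z of fat_cell_center in the frame of cradle between -0.004 and 0.004 m and angle between the x axis of fat_cell_center and the x axis of cradle, either way round below 0.12 rad and x of fat_cell_nub in the frame of cradle above 0.02 m and horizontal distance between thin_cell_center and dish_floor below 0.038 m and z of thin_cell_center in the frame of dish_floor between 0.004 and 0.026 m and angle between dish_floor's own z axis and vertical below 0.12 rad and contact force between each of the arm, the fingers and fat_cell below 0.1 N and contact force between each of the arm, the fingers and thin_cell below 0.1 N and linear speed of each of fat_cell, thin_cell below 0.03 m/s), for 0.2 s.
2. the dial is then turned past two clicks and held on the third (value of joint dial above 1.2 rad and contact force between any of the fingers, the arm and dial above 0.5 N), for 0.5 s.
At the end, for the whole second after the job is handed in: The robot still holds the dial above 1.2 rad (third click), with over 0.5 N and nothing else on it; the fat cell sits within 4 mm and 0.12 rad of its cradle place, nub to red; the thin cell lies in the upright dish, centre within 38 mm of its middle and 26 mm of its floor; both cells are let go (all of step 2 and contact force between dial and fat_cell below 0.05 N and contact force between dial and thin_cell below 0.05 N and contact force between dial and pen below 0.05 N and contact force between dial and nail_brush below 0.05 N and contact force between dial and dish below 0.05 N and contact force between dial and tail_cap below 0.05 N and x of fat_cell_center in the frame of cradle between -0.004 and 0.004 m and y of fat_cell_center in the frame of cradle between -0.004 and 0.004 m and z of fat_cell_center in the frame of cradle between -0.004 and 0.004 m and angle between the x axis of fat_cell_center and the x axis of cradle, either way round below 0.12 rad and x of fat_cell_nub in the frame of cradle above 0.02 m and horizontal distance between thin_cell_center and dish_floor below 0.038 m and z of thin_cell_center in the frame of dish_floor between 0.004 and 0.026 m and angle between dish_floor's own z axis and vertical below 0.12 rad and contact force between each of the arm, the fingers and fat_cell below 0.1 N and contact force between each of the arm, the fingers and thin_cell below 0.1 N); the arm keeps its last pose, push and grip.
It fails at once if the pump bottle, travel mug or torch is pushed more than 40 mm from its place or tipped over (distance of any of pump_bottle, travel_mug, torch from where it was at the start of the episode above 0.04 m or angle between any of pump_bottle, travel_mug, torch's own z axis and vertical above 0.5 rad).
It fails at once if the nail brush, pen or tail cap is pushed more than 40 mm from its place (distance of any of nail_brush, pen, tail_cap from where it was at the start of the episode above 0.04 m).
It fails at once if the dish is pushed more than 60 mm from its place (distance of dish from where it was at the start of the episode above 0.06 m).
It also fails if it takes over 61 s, if anything falls off the work surface, if the arm or the gripper's body presses on something with over 40 N, if the wrist force passes 120 N, or if a joint passes its speed limit or range.

ROBOT

A 7-joint arm with a two-finger parallel gripper is mounted at the origin on the work surface. World frame = base frame: x ahead of the robot, y to its left, z up, the work surface at z = 0. Lengths are in m, angles in degrees, forces in N, time in s.
With the tool pointing down it reaches from about 0.425 to 0.95 m from the base axis. Payload 4.7 kg.
Tool frame: the origin (TCP) lies at the very end of the fingers, on their centre line; the grasp point (between the pads) lies 19 mm behind it (r.pinch_z is the distance from the TCP to the grasp point, in m); z points along the fingers, y is the line along which they close (so a half turn about z gives the same grasp; the last joint's range is limited). The gripper opens to 85 mm and grips with 20 to 120 N. Pads are 22 mm wide; open, the fingers measure 114 mm over their backs; the gripper's body (76 mm by 85 mm) begins 54 mm behind the grasp point. The pads swing forward as they close: fully open they stand 13 mm farther back than shut.
Start: joints at [-74.192, 26.849, -2.785, 87.806, 1.381, 65.374, -4.715], TCP at [0.203, 0.644, 0.231] pointing down, gripper open.
Joint ranges: [-148.3, 148.3], [-19.14, 114.17], [-79.39, 73.82], [5.75, 140.21], [-59.74, 239.74], [12.07, 113.84], [-152.46, 152.46]. Speed limits (degrees/s): [147.25, 147.25, 180, 180, 180, 180, 180].

INTERFACE

Orientations are given as [roll, pitch, yaw] about the fixed x, y, z axes, in that order (R = Rz(yaw) Ry(pitch) Rx(roll)).
In Python, from cell import r gives the robot as it stands. The module is installed in compiled form; this text tells all that it offers.
- The arm moves only by the tool play_rows, never from a script. Its argument "commands" is a list of rows, each an object of numbers: "hand": the finger opening in mm, from 0 to 85.4; "tx", "ty", "tz": the shift along the tool's x, y, z in mm; "twist": the turn about the tool's z in rad. A call has 1 to 20 rows; each row shifts and turns the commanded pose from where the row before left it, along the tool's axes as they then stand; what a row does not reach is not made up. A row lasts 1/12 s, in which the tool goes at most 41.7 mm and 7.16 degrees, less where a joint would pass 70% of its speed; a pose out of reach is approached as far as the arm can. A call is refused whole if a number of a shift passes 41.7 or a number of a turn 0.125, either way. A call with a gripper value outside its range is refused whole. The fingers move at their own pace and stop on an object; "newtons" is the grip in N (left out, the last holds). Time passes only in rows, so rows that do not move let the fingers close. It gives the time, the measured TCP pose, the force, the opening and the grip force at its end, in the units of the state.
- r.get_obs(): the state, without advancing time (a new reading comes with each control period).
- r.capture(name): name is "scene" or "top" or "wrist"; returns the picture (420x560x3 uint8, red, green, blue); there is no depth.
- r.get_calibration(name): a dict with "fx", "fy", "cx", "cy" (pixels), "camera_from_world" (4x4, takes a point from world to camera coordinates). Camera axes: x right, y up, looking along -z (the intrinsics and any distortion apply to the point x, -y, -z); pixel columns grow to the right and rows downward; lengths in m; the calibration is good to about 2 mm. A picture is of the moment at which its call begins: read the wrist's pose just before it. get_calibration takes no time and is no camera call; for the wrist camera it gives the pose at the moment of the call.
- r.sign_off(): hands the job in; it is judged then, once.
Trained networks look in the newest picture that a camera, given by its name, has taken for a name from the list of things; names that differ only in an ending like _2 or _b are one class to them, and where a whole thing is asked for, a point or a joint stands for the part that bears it (a point fixed in the world has none). Each returns a list of dicts, best first, with "score" (0 to 1); they miss things now and then, are a little off and sometimes report something else, mostly with a low value. They report only what shows in the picture. A call takes as long as a camera call. They do not tell look-alikes from the thing itself.
- r.find_in(camera, label): "at" ([x, y, z] in m, in world coordinates, good to about 4 mm: the middle of the surface that is visible of it).
The state is a dict: "t": time; "q": joint angles; "joint_vel": joint speeds; "joint_torque": joint torques, N m; "position": TCP position; "tool_rot": TCP orientation; "wrist_force": force on the tool from outside, world axes, zero at the start; "moment": the same for the moment, N m; "grip_width": finger opening in m; "grip_force": force on a finger pad.
Only numpy, scipy, OpenCV 4.12 (cv2) and the standard library are available. Lean on these libraries where they do the work, as an engineer would, in place of code of your own. Each camera call takes 0.05 s, during which the arm holds its last target. There are 200 camera calls.

## Working session

There is one attempt and no reset: what is moved stays moved. The work goes in short steps, Python scripts to look and compute and a tool call to move; the robot and the scene stay as the last step left them, time stands still between calls to the robot, and variables do not carry over. Pictures are saved under pics/ and viewed, at most 10 in all, crops included, and the job is handed in when it is done.

Besides the shell and the picture viewer there is one more tool, called after ">>>" as name(argument=value, ...), one argument or row to a line, values as JSON. play_rows: Moves the arm, as the interface text tells. Its arguments: {"type":"object","properties":{"commands":{"type":"array","items":{"type":"object","properties":{"hand":{"type":"number"},"tx":{"type":"number"},"ty":{"type":"number"},"tz":{"type":"number"},"twist":{"type":"number"}}}},"newtons":{"type":"number"}},"required":["commands"]}

```bash
mkdir -p pics; cat > h.py <<'E'
from cell import r
import numpy as np, cv2
def cap(cam,fn):
    im=r.capture(cam); cv2.imwrite('pics/'+fn,im[:,:,::-1]); return im
def proj(cam,p):
    c=r.get_calibration(cam); q=np.array(c['camera_from_world'])@np.append(p,1)
    return c['cx']+c['fx']*q[0]/-q[2], c['cy']+c['fy']*(-q[1])/-q[2]
def ray(cam,u,v,z):
    c=r.get_calibration(cam); M=np.linalg.inv(np.array(c['camera_from_world']))
    d=M[:3,:3]@np.array([(u-c['cx'])/c['fx'],-(v-c['cy'])/c['fy'],-1]); o=M[:3,3]
    return o+d*(z-o[2])/d[2]
E
python3 - <<'E'
from h import *
a=cap('scene','s1.png');b=cap('top','t1.png')
cal=r.get_calibration('top');print({k:(v if k!='camera_from_world' else 0) for k,v in cal.items()})
for n in ['fat_cell','thin_cell','dish','tester','dial','dial_grip','nail_brush','pen','tail_cap','torch','pump_bottle','travel_mug']:
  for cam in ['top','scene']:
    for d in r.find_in(cam,n)[:3]:
        print(n,cam,np.round(d['at'],3),round(d['score'],2),np.round(proj(cam,d['at'])))
o=r.get_obs();print(o['t'],o['position'],o['tool_rot'])
E
```

```text
{'fx': 381.4101670935044, 'fy': 381.4101670935044, 'cx': 284.1216232666179, 'cy': 206.61159764725048, 'camera_from_world': 0}
fat_cell top [ 0.46  -0.148  0.034] 0.74 [363. 209.]
fat_cell top [ 0.584 -0.153  0.011] 0.63 [361. 166.]
fat_cell scene [0.546 0.097 0.043] 0.65 [312. 231.]
thin_cell top [0.69  0.294 0.157] 0.67 [189. 115.]
thin_cell top [ 0.585 -0.152  0.014] 0.56 [360. 166.]
thin_cell top [0.747 0.008 0.012] 0.51 [301. 112.]
thin_cell scene [ 0.591 -0.156  0.014] 0.63 [243. 308.]
thin_cell scene [ 0.499 -0.284  0.006] 0.44 [169. 318.]
dish top [ 0.516 -0.284  0.004] 0.91 [408. 189.]
dish scene [ 0.502 -0.276  0.006] 0.72 [173. 317.]
tester top [0.168 0.298 0.042] 0.81 [197. 325.]
tester top [0.523 0.124 0.042] 0.79 [262. 188.]
tester scene [0.552 0.1   0.042] 0.77 [314. 232.]
tester scene [0.185 0.278 0.047] 0.62 [269. 143.]
tester scene [ 0.47  -0.156  0.027] 0.61 [209. 272.]
dial top [0.166 0.254 0.049] 0.79 [213. 326.]
dial top [0.508 0.076 0.051] 0.63 [280. 192.]
dial scene [0.518 0.068 0.053] 0.82 [295. 228.]
dial scene [0.172 0.246 0.055] 0.63 [258. 143.]
dial_grip t
[... 464 characters left out ...]

pen scene [0.745 0.005 0.012] 0.67 [348. 310.]
pen scene [ 0.501 -0.28   0.004] 0.2 [171. 318.]
tail_cap top [0.487 0.404 0.114] 0.66 [149. 200.]
tail_cap top [0.378 0.368 0.013] 0.54 [174. 244.]
tail_cap scene [0.387 0.363 0.02 ] 0.46 [335. 167.]
torch top [ 0.584 -0.149  0.015] 0.64 [359. 166.]
torch scene [0.505 0.404 0.089] 0.78 [379. 159.]
pump_bottle top [0.607 0.457 0.117] 0.87 [129. 154.]
pump_bottle scene [0.628 0.462 0.124] 0.94 [432. 159.]
travel_mug top [0.688 0.296 0.158] 0.95 [188. 115.]
travel_mug top [0.745 0.008 0.008] 0.6 [301. 114.]
travel_mug scene [0.715 0.279 0.112] 0.6 [419. 209.]
1.3 [0.20255696 0.64393021 0.23134793] [ 1.79993979e+02 -2.00275958e-03  1.62532807e+02]
```

View pics/t1.png

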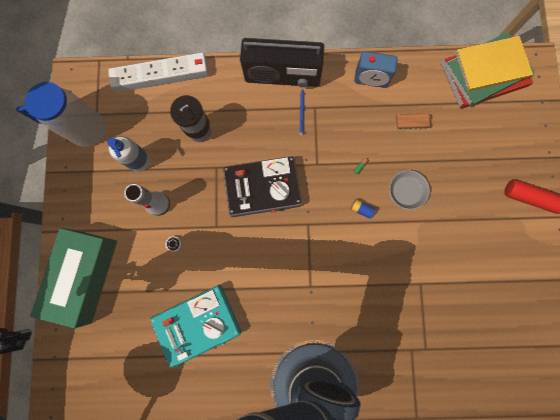

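View pics/s1.png

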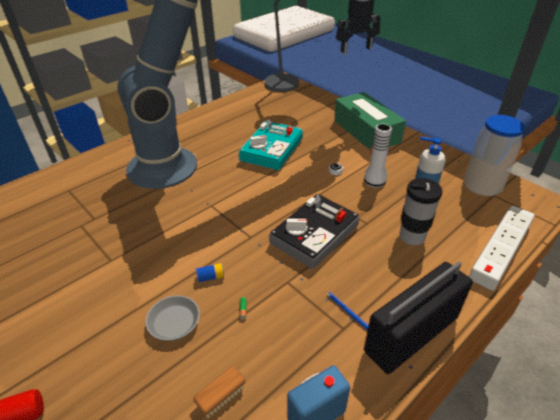

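The top view shows the tester at pixel (262,188), the fat cell at (363,209) with its yellow end to the left, the thin cell at (360,166) and the dish at (409,189). The turquoise tester is at (197,325). Next I move over the tester for a closer look.

>>> play_rows(
  commands=[
    {"hand": 85, "tx": -28, "ty": -28},
    {"tx": -28, "ty": -28},
    {"tx": -28, "ty": -28},
    {"tx": -28, "ty": -28},
    {"tx": -28, "ty": -28},
    {"tx": -28, "ty": -28},
    {"tx": -28, "ty": -28},
    {"tx": -28, "ty": -28},
    {"tx": -28, "ty": -28},
    {"tx": -28, "ty": -28},
    {"tx": -28, "ty": -28},
    {"tx": -28, "ty": -28},
    {"tx": -28, "ty": -28},
    {"tx": 0, "ty": 0},
    {"tx": 0, "ty": 0},
  ],
)

```text
$.commands[0]: bad value
```

```bash
python3 - <<'E'
from h import *
o=r.get_obs();print(o['t'],o['position'],o['tool_rot'],o['q'])
cap('wrist','w1.png')
print(np.linalg.inv(np.array(r.get_calibration('wrist')['camera_from_world'])).round(3))
for n in ['tester','dial_grip','dial']:
    for d in r.find_in('wrist',n)[:2]: print(n,np.round(d['at'],3),round(d['score'],2),np.round(proj('wrist',d['at'])))
E
```

```text
1.3 [0.20255696 0.64393021 0.23134793] [ 1.79993979e+02 -2.00275958e-03  1.62532807e+02] [-74.19227436  26.84918643  -2.78186749  87.80338466   1.37998374
  65.37478782  -4.71681339]
[[ 0.301 -0.915 -0.268  0.134]
 [ 0.954  0.288  0.085  0.666]
 [-0.001 -0.281  0.96   0.373]
 [ 0.     0.     0.     1.   ]]
tester [0.172 0.396 0.04 ] 0.69 [ 27. 223.]
```

View pics/w1.png

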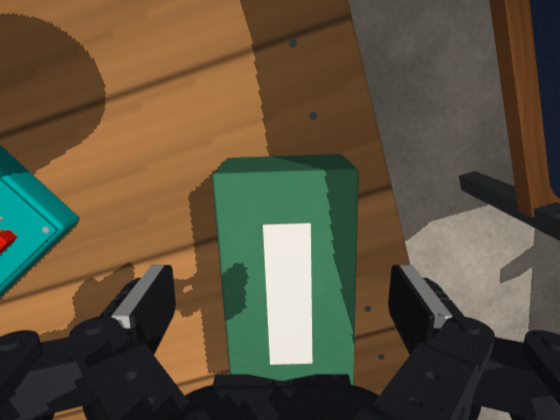

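That picture was taken from the unmoved start pose because the call was refused; it shows only the green box. I'll fill in every key.

>>> play_rows(
  commands=[
    {"hand": 85, "tx": -28, "ty": -28, "tz": 0, "twist": 0},
    {"hand": 85, "tx": -28, "ty": -28, "tz": 0, "twist": 0},
    {"hand": 85, "tx": -28, "ty": -28, "tz": 0, "twist": 0},
    {"hand": 85, "tx": -28, "ty": -28, "tz": 0, "twist": 0},
    {"hand": 85, "tx": -28, "ty": -28, "tz": 0, "twist": 0},
    {"hand": 85, "tx": -28, "ty": -28, "tz": 0, "twist": 0},
    {"hand": 85, "tx": -28, "ty": -28, "tz": 0, "twist": 0},
    {"hand": 85, "tx": -28, "ty": -28, "tz": 0, "twist": 0},
    {"hand": 85, "tx": -28, "ty": -28, "tz": 0, "twist": 0},
    {"hand": 85, "tx": -28, "ty": -28, "tz": 0, "twist": 0},
    {"hand": 85, "tx": -28, "ty": -28, "tz": 0, "twist": 0},
    {"hand": 85, "tx": -28, "ty": -28, "tz": 0, "twist": 0},
    {"hand": 85, "tx": -28, "ty": -28, "tz": 0, "twist": 0},
    {"hand": 85, "tx": 0, "ty": 0, "tz": 0, "twist": 0},
    {"hand": 85, "tx": 0, "ty": 0, "tz": 0, "twist": 0},
  ],
)

```text
t: 2.75
position: [0.4416, 0.1852, 0.2316]
tool_rot: [180.0, 0.0, 162.2]
wrist_force: [0.1, 0.4, -0.1]
grip_width: 0.0852
grip_force: 0.0
```

```bash
python3 - <<'E'
from h import *
o=r.get_obs();print(o['t'],o['position'],o['tool_rot'],o['q'])
cap('wrist','w2.png')
for n in ['tester','dial_grip','dial']:
    for d in r.find_in('wrist',n)[:2]: print(n,np.round(d['at'],3),round(d['score'],2),np.round(proj('wrist',d['at'])))
E
```

```text
2.75 [0.44156297 0.18515785 0.23161814] [1.79976552e+02 3.21359061e-02 1.62204196e+02] [-37.65837123   8.20668479  11.00234528 114.1945394   -1.83960189
  57.72159409  46.41979726]
tester [0.517 0.134 0.048] 0.75 [252. 269.]
dial_grip [0.508 0.085 0.053] 0.66 [200. 277.]
dial [0.511 0.083 0.051] 0.95 [199. 279.]
```

View pics/w2.png

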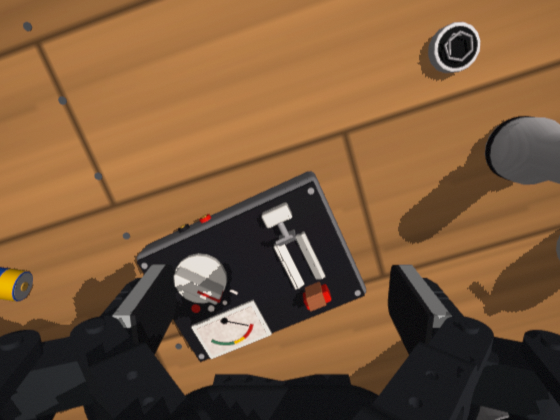

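The wrist view shows the tester with case screws at (311,190), (357,293), (145,266) and (201,356). The cradle runs (285,225) to (316,296) with the red end at the bottom, and the dial hub is at (200,278).

```bash
cat >> h.py <<'E'
def go(x,y,z,psi):
    o=r.get_obs();p=o['position'];c=np.radians(o['tool_rot'][2])
    d=np.array([x,y,z])-p
    tx=d[0]*np.cos(c)+d[1]*np.sin(c);ty=d[0]*np.sin(c)-d[1]*np.cos(c)
    tw=-(np.radians(psi)-c);tw=(tw+np.pi)%(2*np.pi)-np.pi
    print('go tx %.1f ty %.1f tz %.1f |xy| %.1f twist %.3f'%(tx*1e3,ty*1e3,-d[2]*1e3,np.hypot(tx,ty)*1e3,tw))
E
python3 - <<'E'
from h import *
P=[ray('wrist',u,v,.046)[:2] for u,v in [(311,190),(357,293),(145,266),(201,356)]]
P=np.array(P);print(P.round(4));c=P.mean(0)
print('centre',c,'dims',np.linalg.norm(P[1]-P[0]),np.linalg.norm(P[3]-P[2]),np.linalg.norm(P[2]-P[0]),np.linalg.norm(P[3]-P[1]))
ex=(P[1]-P[0])+(P[3]-P[2]);ey=(P[0]-P[2])+(P[1]-P[3])
print('yaw',np.degrees(np.arctan2(ex[1],ex[0])),np.degrees(np.arctan2(-ey[0],ey[1])))
print('red',ray('wrist',316,286,.07),'spring',ray('wrist',277,215,.07))
print('vee',ray('wrist',300,262,.05),'dialtop',ray('wrist',198,277,.055))
im=cv2.imread('pics/w2.png')[165:375,130:375];cv2.imwrite('pics/w2c.png',cv2.resize(im,None,fx=2.8,fy=2.8,interpolation=cv2.INTER_CUBIC))
o=r.get_obs();p=o['position'];
go(.50,-.13,.231,145)
E
```

```text
[[0.4581 0.2124]
 [0.5746 0.2271]
 [0.4835 0.0351]
 [0.5983 0.0502]]
centre [0.52863309 0.13116954] dims 0.11747577830701528 0.11583018425714649 0.17909107249218972 0.17849608720132878
yaw 7.329004422126019 7.897202126408352
red [0.54130948 0.19133832 0.07      ] spring [0.46451775 0.17766225 0.07      ]
vee [0.52293695 0.18232062 0.05      ] dialtop [0.50642565 0.08417936 0.055     ]
go tx -152.2 ty -286.6 tz 0.3 |xy| 324.6 twist 0.309
```

View pics/w2c.png

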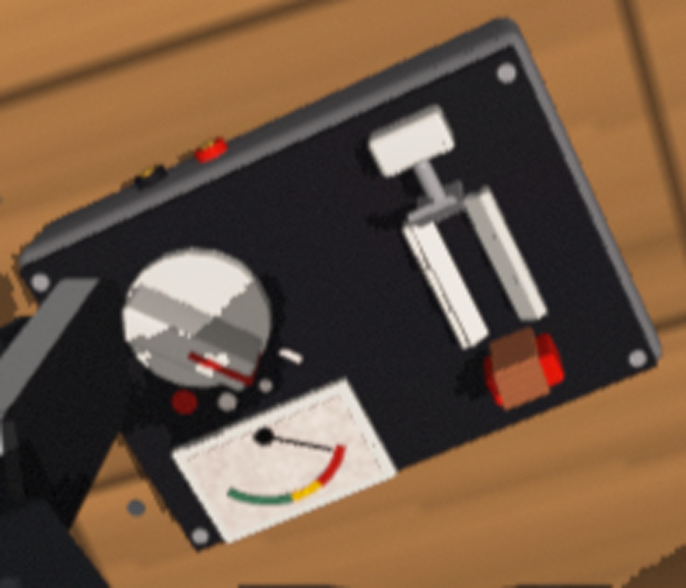

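>>> play_rows(
  commands=[
    {"hand": 85, "tx": -17, "ty": -32, "tz": 0, "twist": 0},
    {"hand": 85, "tx": -17, "ty": -32, "tz": 0, "twist": 0},
    {"hand": 85, "tx": -17, "ty": -32, "tz": 0, "twist": 0},
    {"hand": 85, "tx": -17, "ty": -32, "tz": 0, "twist": 0},
    {"hand": 85, "tx": -17, "ty": -32, "tz": 0, "twist": 0},
    {"hand": 85, "tx": -17, "ty": -32, "tz": 0, "twist": 0},
    {"hand": 85, "tx": -17, "ty": -32, "tz": 0, "twist": 0},
    {"hand": 85, "tx": -17, "ty": -32, "tz": 0, "twist": 0},
    {"hand": 85, "tx": -17, "ty": -32, "tz": 0, "twist": 0},
    {"hand": 85, "tx": 0, "ty": 0, "tz": 0, "twist": 0.1},
    {"hand": 85, "tx": 0, "ty": 0, "tz": 0, "twist": 0.1},
    {"hand": 85, "tx": 0, "ty": 0, "tz": 0, "twist": 0.1},
    {"hand": 85, "tx": 0, "ty": 0, "tz": 0, "twist": 0},
    {"hand": 85, "tx": 0, "ty": 0, "tz": 0, "twist": 0},
  ],
)

```text
t: 4.12
position: [0.5004, -0.1318, 0.2311]
tool_rot: [180.0, -0.0, 145.6]
wrist_force: [1.2, -0.3, 0.1]
grip_width: 0.0851
grip_force: 0.0
```

```bash
python3 - <<'E'
from h import *
o=r.get_obs();print(o['t'],o['position'],o['tool_rot'],o['q'])
cap('wrist','w3.png')
for n in ['fat_cell','thin_cell','dish']:
    for d in r.find_in('wrist',n)[:2]: print(n,np.round(d['at'],3),round(d['score'],2),np.round(proj('wrist',d['at'])))
E
```

```text
4.1167 [ 0.50036551 -0.13180525  0.2310953 ] [ 1.79998737e+02 -2.41110714e-02  1.45641930e+02] [-13.57498062  12.62996371  27.98726059 110.35793103  -6.91149515
  58.65771212  73.08669028]
fat_cell [ 0.46  -0.143  0.034] 0.78 [247. 148.]
fat_cell [0.522 0.068 0.043] 0.28 [489.  68.]
thin_cell [ 0.581 -0.154  0.011] 0.9 [308. 244.]
thin_cell [ 0.504 -0.282  0.003] 0.57 [171. 249.]
dish [ 0.505 -0.28   0.003] 0.84 [173. 249.]
```

View pics/w3.png

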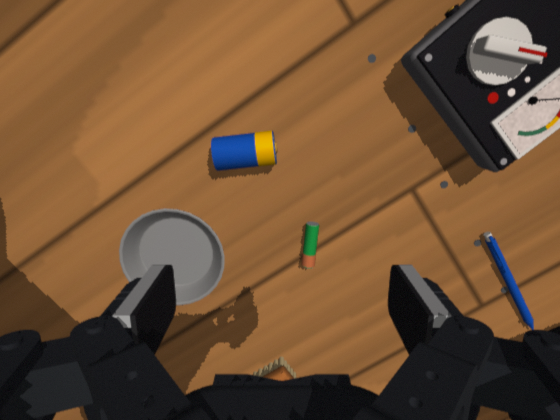

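The fat cell shows at (244,151), with its yellow nub end on the right. The thin cell is at (310,245), copper end at the bottom, and the dish is at (172,250).

```bash
python3 - <<'E'
from h import *
im=cv2.imread('pics/w3.png');h=cv2.cvtColor(im,cv2.COLOR_BGR2HSV)
def box(roi,lo,hi,z):
    x0,y0,x1,y1=roi;m=np.zeros(h.shape[:2],np.uint8)
    m[y0:y1,x0:x1]=cv2.inRange(h,lo,hi)[y0:y1,x0:x1]
    pts=cv2.findNonZero(m);b=cv2.boxPoints(cv2.minAreaRect(pts))
    W=np.array([ray('wrist',u,v,z)[:2] for u,v in b]);e=[W[1]-W[0],W[2]-W[1]]
    k=max(e,key=np.linalg.norm)
    print(b.round(0).tolist(),len(pts),'c',W.mean(0).round(4),'dims',[round(float(np.linalg.norm(q)),4) for q in e],'yaw',np.degrees(np.arctan2(k[1],k[0])).round(1))
    return W.mean(0)
box((200,120,290,190),(95,120,40),(130,255,255),.0165)      # blue part
box((200,120,290,190),(20,170,100),(34,255,255),.0165)    # yellow
box((295,215,325,275),(45,100,20),(80,255,255),.0073)     # green
box((295,215,325,275),(0,0,0),(180,255,255),.0073)
for a,b,z in [((313,223),(308,269),.0073),((212,153.5),(276,148),.0165)]:
    A,B=ray('wrist',*a,z),ray('wrist',*b,z);d=B-A;print((A+B)/2,np.linalg.norm(d),np.degrees(np.arctan2(d[1],d[0])))
print(ray('wrist',172,256,.005),ray('wrist',172,255,.022))
E
```

```text
[[210.0, 138.0], [254.0, 133.0], [257.0, 165.0], [213.0, 170.0]] 1396 c [ 0.4565 -0.1593] dims [0.0429, 0.0316] yaw 61.7
[[254.0, 132.0], [271.0, 130.0], [274.0, 163.0], [257.0, 165.0]] 560 c [ 0.4703 -0.1322] dims [0.0167, 0.0319] yaw -28.8
[[302.0, 254.0], [306.0, 224.0], [319.0, 225.0], [315.0, 256.0]] 379 c [ 0.5802 -0.1495] dims [0.035, 0.0138] yaw 140.5
[[295.0, 215.0], [324.0, 215.0], [324.0, 274.0], [295.0, 274.0]] 1800 c [ 0.5848 -0.1537] dims [0.0306, 0.0688] yaw -32.7
[ 0.58653277 -0.15361467  0.0073    ] 0.05389593566888527 -39.03773573957154
[ 0.46157139 -0.15022551  0.0165    ] 0.06297302731496521 60.34118595770839
[ 0.51065792 -0.28553557  0.005     ] [ 0.50656527 -0.27583576  0.022     ]
```

```bash
python3 - <<'E'
from h import *
go(.5855,-.1535,.03,141)
E
```

```text
go tx -82.1 ty 31.2 tz 201.3 |xy| 87.8 twist 0.078
```

>>> play_rows(
  commands=[
    {"hand": 40, "tx": -16.4, "ty": 6.2, "tz": 20, "twist": 0},
    {"hand": 40, "tx": -16.4, "ty": 6.2, "tz": 20, "twist": 0},
    {"hand": 40, "tx": -16.4, "ty": 6.2, "tz": 20, "twist": 0},
    {"hand": 40, "tx": -16.4, "ty": 6.2, "tz": 20, "twist": 0},
    {"hand": 40, "tx": -16.4, "ty": 6.2, "tz": 20, "twist": 0},
    {"hand": 40, "tx": 0, "ty": 0, "tz": 30, "twist": 0.078},
    {"hand": 40, "tx": 0, "ty": 0, "tz": 30, "twist": 0},
    {"hand": 40, "tx": 0, "ty": 0, "tz": 25, "twist": 0},
    {"hand": 40, "tx": 0, "ty": 0, "tz": 16, "twist": 0},
    {"hand": 40, "tx": 0, "ty": 0, "tz": 0, "twist": 0},
    {"hand": 40, "tx": 0, "ty": 0, "tz": 0, "twist": 0},
  ],
)

```text
t: 5.23
position: [0.5848, -0.1541, 0.0297]
tool_rot: [-180.0, -0.1, 140.9]
wrist_force: [0.3, 0.2, 0.4]
grip_width: 0.0397
grip_force: 0.0
```

```bash
python3 - <<'E'
from h import *
o=r.get_obs();print(o['t'],o['position'],o['tool_rot'])
go(.5855,-.1535,.005,141)
cap('wrist','w4.png')
E
```

```text
5.2333 [ 0.58479261 -0.15411579  0.02970461] [-1.79956412e+02 -8.38298213e-02  1.40920019e+02]
go tx -0.2 ty 0.9 tz 24.7 |xy| 0.9 twist -0.001
```

View pics/w4.png

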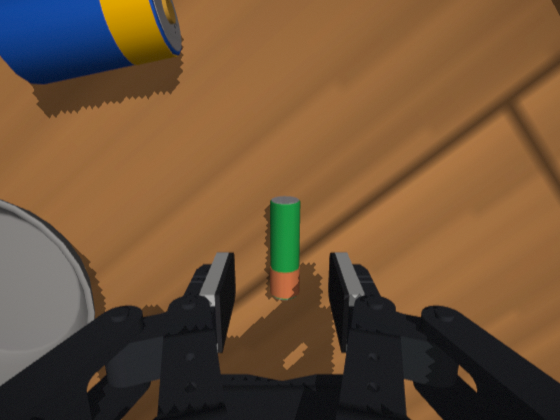

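The thin cell (285,247) sits between the fingers, centred and parallel to the pads. Next I descend, grip and lift.

>>> play_rows(
  newtons=30,
  commands=[
    {"hand": 40, "tx": 0, "ty": 0.9, "tz": 12, "twist": 0},
    {"hand": 40, "tx": 0, "ty": 0, "tz": 12.5, "twist": 0},
    {"hand": 40, "tx": 0, "ty": 0, "tz": 0, "twist": 0},
    {"hand": 8, "tx": 0, "ty": 0, "tz": 0, "twist": 0},
    {"hand": 8, "tx": 0, "ty": 0, "tz": 0, "twist": 0},
    {"hand": 8, "tx": 0, "ty": 0, "tz": 0, "twist": 0},
    {"hand": 8, "tx": 0, "ty": 0, "tz": 0, "twist": 0},
    {"hand": 8, "tx": 0, "ty": 0, "tz": 0, "twist": 0},
    {"hand": 8, "tx": 0, "ty": 0, "tz": 0, "twist": 0},
    {"hand": 8, "tx": 0, "ty": 0, "tz": -15, "twist": 0},
    {"hand": 8, "tx": 0, "ty": 0, "tz": -25, "twist": 0},
    {"hand": 8, "tx": 0, "ty": 0, "tz": -30, "twist": 0},
    {"hand": 8, "tx": 0, "ty": 0, "tz": 0, "twist": 0},
  ],
)

```text
t: 6.37
position: [0.5892, -0.1551, 0.0811]
tool_rot: [179.7, 0.5, 140.8]
wrist_force: [0.9, -0.4, 0.4]
grip_width: 0.0127
grip_force: 29.5
```

```bash
python3 - <<'E'
from h import *
o=r.get_obs();print(o['t'],o['position'],o['tool_rot'],o['grip_width'],o['grip_force'])
go(.508,-.282,.075,141); go(.461,-.151,.10,61);go(.461,-.151,.10,241)
E
```

```text
6.3667 [ 0.58920435 -0.15506388  0.08106279] [179.73878508   0.49267748 140.84990261] 0.012658697110744096 29.517722725868225
go tx -17.2 ty -149.7 tz 6.1 |xy| 150.7 twist -0.003
go tx 102.0 ty -77.8 tz -18.9 |xy| 128.3 twist 1.394
go tx 102.0 ty -77.8 tz -18.9 |xy| 128.3 twist -1.748
```

>>> play_rows(
  commands=[
    {"hand": 8, "tx": -3.8, "ty": -30, "tz": 0, "twist": 0},
    {"hand": 8, "tx": -3.8, "ty": -32, "tz": 0, "twist": 0},
    {"hand": 8, "tx": -3.8, "ty": -32, "tz": 0, "twist": 0},
    {"hand": 8, "tx": -3.8, "ty": -32, "tz": 0, "twist": 0},
    {"hand": 8, "tx": 0, "ty": -21.3, "tz": 10, "twist": 0},
    {"hand": 8, "tx": 0, "ty": 0, "tz": 25, "twist": 0},
    {"hand": 8, "tx": 0, "ty": 0, "tz": 20, "twist": 0},
    {"hand": 8, "tx": 0, "ty": 0, "tz": 12, "twist": 0},
    {"hand": 8, "tx": 0, "ty": 0, "tz": 0, "twist": 0},
    {"hand": 8, "tx": 0, "ty": 0, "tz": 0, "twist": 0},
  ],
)

```text
t: 7.2
position: [0.5046, -0.2773, 0.0084]
tool_rot: [-180.0, -0.0, 140.9]
wrist_force: [0.0, 1.0, 0.6]
grip_width: 0.0128
grip_force: 34.2
```

>>> play_rows(
  commands=[
    {"hand": 26, "tx": 0, "ty": 0, "tz": 0, "twist": 0},
    {"hand": 26, "tx": 0, "ty": 0, "tz": 0, "twist": 0},
    {"hand": 26, "tx": 0, "ty": 0, "tz": 0, "twist": 0},
    {"hand": 26, "tx": 0, "ty": 0, "tz": -10, "twist": 0},
    {"hand": 26, "tx": 0, "ty": 0, "tz": -25, "twist": 0},
    {"hand": 26, "tx": 0, "ty": 0, "tz": -35, "twist": 0},
    {"hand": 60, "tx": 0, "ty": 0, "tz": -35, "twist": 0},
    {"hand": 60, "tx": 0, "ty": 0, "tz": 0, "twist": 0},
    {"hand": 60, "tx": 0, "ty": 0, "tz": 0, "twist": 0},
  ],
)

```text
t: 7.95
position: [0.5061, -0.2782, 0.1168]
tool_rot: [179.9, 0.3, 140.9]
wrist_force: [0.4, 0.2, -1.1]
grip_width: 0.0594
grip_force: 0.0
```

```bash
python3 - <<'E'
from h import *
o=r.get_obs();print(o['t'],o['position'],o['tool_rot'],o['q'])
im=r.capture('top')
for n in ['thin_cell','fat_cell']:
    for d in r.find_in('top',n)[:3]: print(n,np.round(d['at'],3),round(d['score'],2))
cap('wrist','w5.png')
for n in ['thin_cell','dish']:
    for d in r.find_in('wrist',n)[:2]: print(n,np.round(d['at'],3),round(d['score'],2),np.round(proj('wrist',d['at'])))
go(.461,-.151,.06,61);go(.461,-.151,.06,241)
E
```

```text
7.95 [ 0.50611011 -0.27821061  0.11684309] [179.87781313   0.31633275 140.88712271] [  4.19997207  26.54175394  26.94082646 109.34120897 -16.03742988
  47.45041862  90.46803834]
thin_cell [ 0.504 -0.275  0.018] 0.48
thin_cell [ 0.51  -0.28   0.005] 0.15
fat_cell [ 0.459 -0.149  0.03 ] 0.79
thin_cell [ 0.501 -0.274  0.016] 0.95 [282. 202.]
dish [ 0.514 -0.28   0.008] 0.73 [287. 217.]
go tx 112.8 ty 70.8 tz 52.6 |xy| 133.1 twist 1.394
go tx 112.8 ty 70.8 tz 52.6 |xy| 133.1 twist -1.747
```

View pics/w5.png

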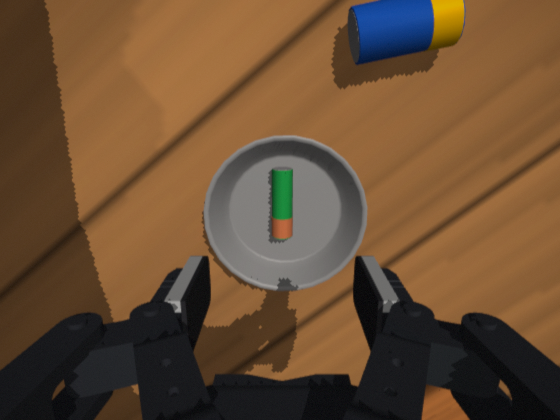

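The thin cell lies in the dish at (282,205). Now the fat cell.

>>> play_rows(
  commands=[
    {"hand": 60, "tx": 28.2, "ty": 17.7, "tz": 0, "twist": 0},
    {"hand": 60, "tx": 28.2, "ty": 17.7, "tz": 0, "twist": 0},
    {"hand": 60, "tx": 28.2, "ty": 17.7, "tz": 0, "twist": 0},
    {"hand": 60, "tx": 28.2, "ty": 17.7, "tz": 0, "twist": 0},
    {"hand": 60, "tx": 0, "ty": 0, "tz": 0, "twist": -0.117},
    {"hand": 60, "tx": 0, "ty": 0, "tz": 0, "twist": -0.117},
    {"hand": 60, "tx": 0, "ty": 0, "tz": 0, "twist": -0.117},
    {"hand": 60, "tx": 0, "ty": 0, "tz": 0, "twist": -0.117},
    {"hand": 60, "tx": 0, "ty": 0, "tz": 0, "twist": -0.117},
    {"hand": 60, "tx": 0, "ty": 0, "tz": 0, "twist": -0.117},
    {"hand": 60, "tx": 0, "ty": 0, "tz": 0, "twist": -0.117},
    {"hand": 60, "tx": 0, "ty": 0, "tz": 0, "twist": -0.117},
    {"hand": 60, "tx": 0, "ty": 0, "tz": 0, "twist": -0.117},
    {"hand": 60, "tx": 0, "ty": 0, "tz": 0, "twist": -0.117},
    {"hand": 60, "tx": 0, "ty": 0, "tz": 0, "twist": -0.117},
    {"hand": 60, "tx": 0, "ty": 0, "tz": 0, "twist": -0.117},
    {"hand": 60, "tx": 0, "ty": 0, "tz": 0, "twist": -0.117},
    {"hand": 60, "tx": 0, "ty": 0, "tz": 0, "twist": -0.117},
    {"hand": 60, "tx": 0, "ty": 0, "tz": 0, "twist": -0.109},
    {"hand": 60, "tx": 0, "ty": 0, "tz": 0, "twist": 0},
  ],
)

```text
t: 9.92
position: [0.4602, -0.1511, 0.1118]
tool_rot: [179.6, 0.1, -122.5]
wrist_force: [1.1, -0.1, 0.1]
grip_width: 0.0598
grip_force: 0.0
```

```bash
cat >> h.py <<'E'
def box(im,lo,hi,z,cam='wrist'):
    m=cv2.inRange(cv2.cvtColor(im,cv2.COLOR_RGB2HSV),lo,hi)
    n,l,s,_=cv2.connectedComponentsWithStats(m);k=1+np.argmax(s[1:,4])
    b=cv2.boxPoints(cv2.minAreaRect(cv2.findNonZero((l==k).astype(np.uint8))))
    W=np.array([ray(cam,u,v,z)[:2] for u,v in b]);e=[W[1]-W[0],W[2]-W[1]]
    for q in e: print('  side %.4f yaw %.1f'%(np.linalg.norm(q),np.degrees(np.arctan2(q[1],q[0]))),end='')
    print(' c',W.mean(0).round(4),b.mean(0).round(0)); return W.mean(0)
E
python3 - <<'E'
from h import *
o=r.get_obs();print(o['t'],o['position'],o['tool_rot'],o['q'])
im=cap('wrist','w6.png')
B=box(im,(95,120,40),(130,255,255),.0165);Y=box(im,(20,170,60),(34,255,255),.0165)
d=Y-B;print('yaw',np.degrees(np.arctan2(d[1],d[0])),np.linalg.norm(d))
go(.461,-.151,.007,241)
E
```

```text
9.9167 [ 0.46017028 -0.15109963  0.11180371] [ 1.79609224e+02  1.18272945e-01 -1.22468118e+02] [ 29.11427602  19.29680524 -18.92989017 119.01685135   8.62216183
  43.30628486 152.37966394]
  side 0.0318 yaw 151.0  side 0.0467 yaw 61.8 c [ 0.4591 -0.156 ] [278. 201.]
  side 0.0327 yaw 151.0  side 0.0211 yaw 61.8 c [ 0.4732 -0.1288] [282. 243.]
yaw 62.533487534357945 0.030671313948078337
go tx -1.8 ty -0.3 tz 104.5 |xy| 1.8 twist -0.065
```

>>> play_rows(
  newtons=40,
  commands=[
    {"hand": 60, "tx": -1.8, "ty": -1, "tz": 0, "twist": 0.02},
    {"hand": 60, "tx": 0, "ty": 0, "tz": 30, "twist": 0},
    {"hand": 60, "tx": 0, "ty": 0, "tz": 30, "twist": 0},
    {"hand": 60, "tx": 0, "ty": 0, "tz": 25, "twist": 0},
    {"hand": 60, "tx": 0, "ty": 0, "tz": 19.5, "twist": 0},
    {"hand": 60, "tx": 0, "ty": 0, "tz": 0, "twist": 0},
    {"hand": 60, "tx": 0, "ty": 0, "tz": 0, "twist": 0},
  ],
)

```text
t: 10.55
position: [0.4616, -0.1497, 0.0069]
tool_rot: [179.6, -0.3, -123.6]
wrist_force: [0.1, 1.0, -0.1]
grip_width: 0.0598
grip_force: 0.0
```

```bash
python3 - <<'E'
from h import *
o=r.get_obs();print(o['t'],o['position'],o['tool_rot'],o['q'])
go(.462,-.150,.007,241)
E
```

```text
10.55 [ 0.46156508 -0.14973309  0.00690042] [ 179.63901052   -0.326869   -123.60288799] [ 23.99332069  29.32746978 -13.81904439 122.56668217  13.8756249
  30.00796272 146.15691961]
go tx -0.0 ty -0.5 tz -0.1 |xy| 0.5 twist -0.080
```

>>> play_rows(
  newtons=40,
  commands=[
    {"hand": 60, "tx": 0, "ty": 0, "tz": 0, "twist": -0.04},
    {"hand": 45, "tx": 0, "ty": 0, "tz": 0, "twist": 0},
    {"hand": 38, "tx": 0, "ty": 0, "tz": 0, "twist": 0},
    {"hand": 28, "tx": 0, "ty": 0, "tz": 0, "twist": 0},
    {"hand": 28, "tx": 0, "ty": 0, "tz": 0, "twist": 0},
    {"hand": 28, "tx": 0, "ty": 0, "tz": 0, "twist": 0},
    {"hand": 28, "tx": 0, "ty": 0, "tz": 0, "twist": 0},
    {"hand": 28, "tx": 0, "ty": 0, "tz": -15, "twist": 0},
    {"hand": 28, "tx": 0, "ty": 0, "tz": -30, "twist": 0},
    {"hand": 28, "tx": 0, "ty": 0, "tz": -35, "twist": 0},
    {"hand": 28, "tx": 0, "ty": 0, "tz": -40, "twist": 0},
    {"hand": 28, "tx": 0, "ty": 0, "tz": -20, "twist": 0},
    {"hand": 28, "tx": 0, "ty": 0, "tz": 0, "twist": 0},
    {"hand": 28, "tx": 0, "ty": 0, "tz": 0, "twist": 0},
  ],
)

```text
t: 11.72
position: [0.4632, -0.1509, 0.149]
tool_rot: [179.9, -0.1, -121.4]
wrist_force: [0.1, 0.7, -0.8]
grip_width: 0.0316
grip_force: 39.7
```

```bash
python3 - <<'E'
from h import *
o=r.get_obs();print(o['t'],o['position'],o['tool_rot'],o['grip_width'],o['q'])
im=cap('wrist','w7.png');z=o['position'][2]+.0095
B=box(im,(95,120,40),(130,255,255),z);Y=box(im,(20,170,60),(34,255,255),z)
d=Y-B;print('yaw',np.degrees(np.arctan2(d[1],d[0])),np.linalg.norm(d))
t=np.radians(7.6);R=np.array([[np.cos(t),-np.sin(t)],[np.sin(t),np.cos(t)]])
cr=np.array([.5286,.1312])+R@[0,.0505];print('cradle',cr)
go(cr[0],cr[1],.14,187.6)
E
```

```text
11.7167 [ 0.46316132 -0.1509027   0.14903697] [ 1.79917025e+02 -1.05752885e-01 -1.21433737e+02] 0.031603658768559965 [ 36.26014451  17.32624904 -27.5681332  116.57756247  10.68234529
  48.57851836 151.20527015]
  side 0.0309 yaw 151.6  side 0.0512 yaw 63.1 c [ 0.459  -0.1549] [282. 268.]
  side 0.0319 yaw 149.2  side 0.0257 yaw 61.0 c [ 0.4749 -0.1276] [283. 339.]
yaw 59.71749056311171 0.03153197071234051
cradle [0.52192105 0.18125638]
go tx -314.5 ty 121.9 tz 7.6 |xy| 337.3 twist 0.890
```

>>> play_rows(
  commands=[
    {"hand": 28, "tx": 0, "ty": 0, "tz": 0, "twist": 0.08},
    {"hand": 28, "tx": 0, "ty": 0, "tz": 0, "twist": 0.11},
    {"hand": 28, "tx": 0, "ty": 0, "tz": 0, "twist": 0.12},
    {"hand": 28, "tx": 0, "ty": 0, "tz": 0, "twist": 0.12},
    {"hand": 28, "tx": 0, "ty": 0, "tz": 0, "twist": 0.12},
    {"hand": 28, "tx": 0, "ty": 0, "tz": 0, "twist": 0.12},
    {"hand": 28, "tx": 0, "ty": 0, "tz": 0, "twist": 0.12},
    {"hand": 28, "tx": 0, "ty": 0, "tz": 0, "twist": 0.1},
    {"hand": 28, "tx": 0, "ty": 0, "tz": 0, "twist": 0},
    {"hand": 28, "tx": 0, "ty": 0, "tz": 0, "twist": 0},
  ],
)

```text
t: 12.6
position: [0.4617, -0.1499, 0.1463]
tool_rot: [179.9, -0.4, -172.2]
wrist_force: [0.5, -0.0, -2.4]
grip_width: 0.0315
grip_force: 39.8
```

```bash
python3 - <<'E'
from h import *
o=r.get_obs();print(o['t'],o['position'],o['tool_rot'],o['grip_width'],o['q'])
go(.522,.1813,.149,187.6)
E
```

```text
12.6 [ 0.46171225 -0.14992655  0.14626449] [ 179.859752     -0.44943328 -172.17548653] 0.031516915335225555 [ 27.86443213  16.35979532 -17.57901007 117.14506063   6.60125698
  47.88295789 104.30159439]
go tx -104.8 ty 319.9 tz -2.7 |xy| 336.7 twist 0.004
```

>>> play_rows(
  commands=[
    {"hand": 28, "tx": -8, "ty": 25, "tz": -2.7, "twist": 0},
    {"hand": 28, "tx": -11, "ty": 33, "tz": 0, "twist": 0},
    {"hand": 28, "tx": -11, "ty": 33, "tz": 0, "twist": 0},
    {"hand": 28, "tx": -11, "ty": 33, "tz": 0, "twist": 0},
    {"hand": 28, "tx": -11, "ty": 33, "tz": 0, "twist": 0},
    {"hand": 28, "tx": -11, "ty": 33, "tz": 0, "twist": 0},
    {"hand": 28, "tx": -11, "ty": 33, "tz": 0, "twist": 0},
    {"hand": 28, "tx": -11, "ty": 33, "tz": 0, "twist": 0},
    {"hand": 28, "tx": -11, "ty": 33, "tz": 0, "twist": 0},
    {"hand": 28, "tx": -8.8, "ty": 30.9, "tz": 0, "twist": 0},
    {"hand": 28, "tx": 0, "ty": 0, "tz": 0, "twist": 0},
    {"hand": 28, "tx": 0, "ty": 0, "tz": 0, "twist": 0},
    {"hand": 28, "tx": 0, "ty": 0, "tz": 0, "twist": 0},
  ],
)

```text
t: 13.68
position: [0.5234, 0.1798, 0.1493]
tool_rot: [180.0, -0.4, -172.3]
wrist_force: [0.2, -0.7, -2.1]
grip_width: 0.0318
grip_force: 39.7
```

```bash
python3 - <<'E'
from h import *
o=r.get_obs();print(o['t'],o['position'],o['tool_rot'],o['grip_width'],o['q'])
go(.522,.1813,.149,187.6)
im=cap('wrist','w8.png')
t=np.radians(7.6);ex=np.array([np.cos(t),np.sin(t),0]);c=np.array([.522,.1813,.064]);
im=im[:,:,::-1].copy()
ey=np.array([-ex[1],ex[0],0])
def dot(p,col): u,v=proj('wrist',p);cv2.circle(im,(int(u*1),int(v)),2,col,-1)
S=np.array([.5286,.1312,.046])
for a in (-.0584,.0584):
    for b in (-.0893,.0893): dot(S+a*ex+b*ey,(255,0,255))
dot(c+.03065*ex,(0,255,255));dot(c-.0285*ex,(0,255,255));dot(c+[0,0,-.011],(0,255,255))
g=c-.024*ex-.097*ey;g[2]=.0715;dot(g,(255,0,255))
cv2.imwrite('pics/w8.png',cv2.resize(im,(800,600),interpolation=cv2.INTER_CUBIC))
E
```

```text
13.6833 [0.52336938 0.17984696 0.14934162] [ 179.98198489   -0.39919903 -172.26945855] 0.03178633805307059 [ -4.172576    22.79532407 -24.23625793 108.1591375   11.48553945
  51.81362546  63.79946614]
go tx 1.2 ty 1.6 tz 0.3 |xy| 2.0 twist 0.002
```

View pics/w8.png

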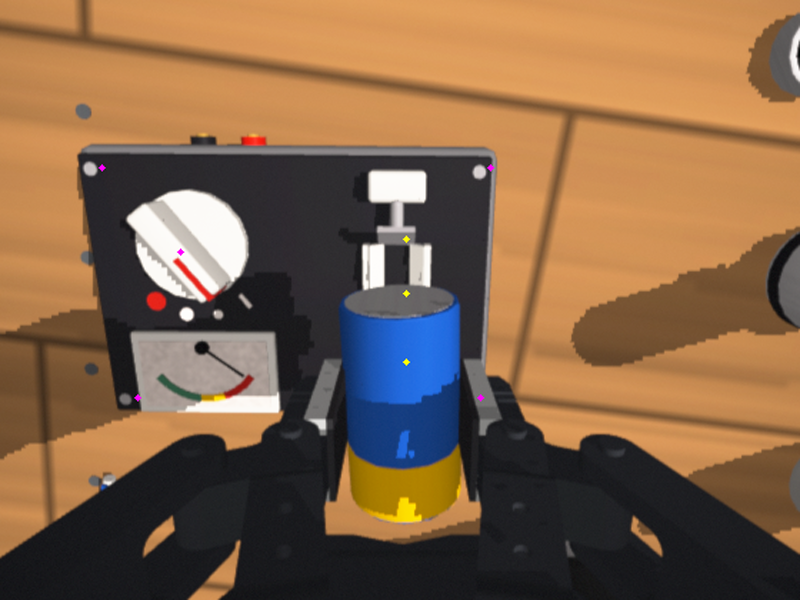

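The cell is held squarely and the nub (yellow) faces the red end. The real screws, at (90,168), (479,172) and (125,398), sit about 11 px left of my predicted marks. The arm was still settling when I measured before, so I re-measure now that it is at rest.

```bash
python3 - <<'E'
from h import *
o=r.get_obs();print(o['position'],o['tool_rot'],np.abs(o['joint_vel']).max())
K=r.get_calibration('wrist')
im=cap('wrist','w9.png');g=cv2.cvtColor(im,cv2.COLOR_RGB2HSV)
P=[]
for u,v in [(90,168),(479,172),(125,398)]:
    u=int(u*.7);v=int(v*.7);w=im[v-9:v+10,u-9:u+10].mean(2).astype(np.float32)
    h=g[v-9:v+10,u-9:u+10,1]
    m=((w>110)).astype(np.uint8)
    n,l,s,c=cv2.connectedComponentsWithStats(m);d=np.hypot(*(c[1:]-9).T)+100*(s[1:,4]<6);k=1+np.argmin(d)
    q=c[k]+[u-9,v-9];P.append(ray('wrist',*q,.046)[:2]);print(q.round(1),s[k,4],P[-1].round(4))
P=np.array(P)  # -x-y, -x+y, +x-y
ctr=(P[1]+P[2])/2; ey=P[1]-P[0]; ex=P[2]-P[0]
print('ctr',ctr,np.linalg.norm(ex),np.linalg.norm(ey),'yaw',np.degrees(np.arctan2(ex[1],ex[0])),np.degrees(np.arctan2(-ey[0],ey[1])))
p=o['position'].copy();p[2]+=.0095
t=np.radians(o['tool_rot'][2]);f=-np.array([np.cos(t),np.sin(t),0])
for a in (-.0306,0): 
    u,v=proj('wrist',p+a*f+[0,0,0 if a else .0165]);print('cell',a,u/.7,v/.7)
print('shift',np.array(r.get_calibration('wrist')['camera_from_world']).round(4)[:3,3]-np.array(K['camera_from_world']).round(4)[:3,3])
print('V',ray('wrist',373*.7,262*.7,.053),ray('wrist',421*.7,262*.7,.053),'dial', ray('wrist',183*.7,246*.7,.0715),'springtop',ray('wrist',397*.7,233*.7,.066))
E
```

```text
[0.52355189 0.17904422 0.14946329] [ 179.99650477   -0.3857056  -172.37114704] 0.86796523070889
[ 64.  117.9] 75 [0.4837 0.0298]
[336.1 119.6] 77 [0.4613 0.2073]
[ 88.6 279.1] 27 [0.5999 0.0443]
ctr [0.53060344 0.12583012] 0.11710029045540972 0.17890258263594816 yaw 7.1054675703084 7.170110854170136
cell -0.0306 400.8076294344529 298.336185148445
cell 0 400.9088613399556 433.55163219765575
shift [-3.e-04  1.e-04  1.e-04]
V [0.50884085 0.16357663 0.053     ] [0.50588368 0.1859178  0.053     ] dial [0.50828828 0.08238067 0.0715    ] springtop [0.49157512 0.17283036 0.066     ]
```

>>> play_rows(
  commands=[
    {"hand": 28, "tx": -0.4, "ty": -2.7, "tz": 15, "twist": 0},
    {"hand": 28, "tx": 0, "ty": 0, "tz": 25, "twist": 0},
    {"hand": 28, "tx": 0, "ty": 0, "tz": 20, "twist": 0},
    {"hand": 28, "tx": 0, "ty": 0, "tz": 12, "twist": 0},
    {"hand": 28, "tx": 0, "ty": 0, "tz": 6, "twist": 0},
    {"hand": 28, "tx": 0, "ty": 0, "tz": 0, "twist": 0},
    {"hand": 28, "tx": 0, "ty": 0, "tz": 0, "twist": 0},
    {"hand": 28, "tx": 0, "ty": 0, "tz": 0, "twist": 0},
  ],
)

```text
t: 14.45
position: [0.525, 0.1782, 0.0732]
tool_rot: [179.9, -0.2, -172.4]
wrist_force: [1.0, -0.5, -0.4]
grip_width: 0.0313
grip_force: 41.4
```

```bash
python3 - <<'E'
from h import *
o=r.get_obs();print(o['t'],o['position'],o['tool_rot'],o['wrist_force'],np.abs(o['joint_vel']).max())
go(.5243,.1764,.0555,187.2)
E
```

```text
14.45 [0.52495663 0.1782037  0.07319195] [ 179.90984247   -0.19568547 -172.35038819] [ 1.02688683 -0.48231548 -0.41063526] 0.16106691899103914
go tx 0.9 ty -1.7 tz 17.7 |xy| 1.9 twist 0.008
```

>>> play_rows(
  commands=[
    {"hand": 28, "tx": 0.9, "ty": -1.7, "tz": 2, "twist": 0.008},
    {"hand": 28, "tx": 0, "ty": 0, "tz": 4, "twist": 0},
    {"hand": 28, "tx": 0, "ty": 0, "tz": 4, "twist": 0},
    {"hand": 28, "tx": 0, "ty": 0, "tz": 3, "twist": 0},
    {"hand": 28, "tx": 0, "ty": 0, "tz": 2, "twist": 0},
    {"hand": 28, "tx": 0, "ty": 0, "tz": 0, "twist": 0},
    {"hand": 28, "tx": 0, "ty": 0, "tz": 0, "twist": 0},
  ],
)

```text
t: 15.03
position: [0.5233, 0.1765, 0.0569]
tool_rot: [179.9, -0.3, -172.8]
wrist_force: [0.5, 0.9, -1.2]
grip_width: 0.0316
grip_force: 41.4
```

```bash
python3 - <<'E'
from h import *
o=r.get_obs();print(o['t'],o['position'],o['tool_rot'],o['wrist_force'],o['moment'],np.abs(o['joint_vel']).max())
go(.5243,.1764,.0555,187.2)
E
```

```text
15.0333 [0.5232518  0.17653083 0.05689411] [ 179.9126491    -0.31705689 -172.77505282] [ 0.52300351  0.87577241 -1.2460293 ] [ 0.20746564 -0.20865717 -0.00925524] 0.09215533131514342
go tx -1.0 ty -0.3 tz 1.4 |xy| 1.1 twist 0.000
```

>>> play_rows(
  commands=[
    {"hand": 28, "tx": -1, "ty": 0, "tz": 1, "twist": 0},
    {"hand": 28, "tx": 0, "ty": 0, "tz": 1, "twist": 0},
    {"hand": 28, "tx": 0, "ty": 0, "tz": 0, "twist": 0},
    {"hand": 28, "tx": 0, "ty": 0, "tz": 0, "twist": 0},
  ],
)

```text
t: 15.37
position: [0.5233, 0.1767, 0.0565]
tool_rot: [180.0, -0.4, -172.8]
wrist_force: [-4.9, -0.2, 12.9]
grip_width: 0.0315
grip_force: 42.8
```

>>> play_rows(
  commands=[
    {"hand": 34, "tx": 0, "ty": 0, "tz": 0, "twist": 0},
    {"hand": 38, "tx": 0, "ty": 0, "tz": 0, "twist": 0},
    {"hand": 46, "tx": 0, "ty": 0, "tz": 0, "twist": 0},
    {"hand": 46, "tx": 0, "ty": 0, "tz": 0, "twist": 0},
    {"hand": 46, "tx": 0, "ty": 0, "tz": -20, "twist": 0},
    {"hand": 46, "tx": 0, "ty": 0, "tz": -30, "twist": 0},
    {"hand": 46, "tx": 0, "ty": 0, "tz": -30, "twist": 0},
    {"hand": 46, "tx": 20, "ty": -20, "tz": -20, "twist": 0},
    {"hand": 46, "tx": 20, "ty": -25, "tz": 0, "twist": 0},
    {"hand": 46, "tx": 0, "ty": 0, "tz": 0, "twist": 0},
    {"hand": 46, "tx": 0, "ty": 0, "tz": 0, "twist": 0},
    {"hand": 46, "tx": 0, "ty": 0, "tz": 0, "twist": 0},
    {"hand": 46, "tx": 0, "ty": 0, "tz": 0, "twist": 0},
    {"hand": 46, "tx": 0, "ty": 0, "tz": 0, "twist": 0},
  ],
)

```text
t: 16.53
position: [0.4912, 0.1277, 0.155]
tool_rot: [179.9, -0.3, -172.7]
wrist_force: [0.4, -0.3, -0.7]
grip_width: 0.0461
grip_force: 0.0
```

```bash
python3 - <<'E'
from h import *
o=r.get_obs();print(o['t'],o['position'],o['tool_rot'],o['wrist_force'],np.abs(o['joint_vel']).max())
im=cap('wrist','w10.png')
B=box(im,(95,120,40),(130,255,255),.064);Y=box(im,(20,170,60),(34,255,255),.064)
d=Y-B;print('yaw',np.degrees(np.arctan2(d[1],d[0])),np.linalg.norm(d))
for n in ['dial_grip','fat_cell']:
    for d in r.find_in('wrist',n)[:1]: print(n,np.round(d['at'],4),np.round(proj('wrist',d['at'])))
j=im[:,:,::-1].copy()
cv2.imwrite('pics/w10b.png',cv2.resize(j,(800,600),interpolation=cv2.INTER_CUBIC))
E
```

```text
16.5333 [0.4911728  0.12774128 0.1550158 ] [ 179.88557993   -0.31440191 -172.71683143] [ 0.36039519 -0.33483164 -0.69313778] 0.1659301984786103
  side 0.0504 yaw -173.4  side 0.0333 yaw 94.5 c [0.517  0.1768] [346. 253.]
  side 0.0116 yaw 107.7  side 0.0245 yaw 18.0 c [0.5506 0.1695] [328. 295.]
yaw -12.24324413526326 0.034394270492044667
dial_grip [0.5065 0.0735 0.0546] [201. 217.]
fat_cell [0.5075 0.1679 0.0779] [339. 247.]
```

View pics/w10b.png

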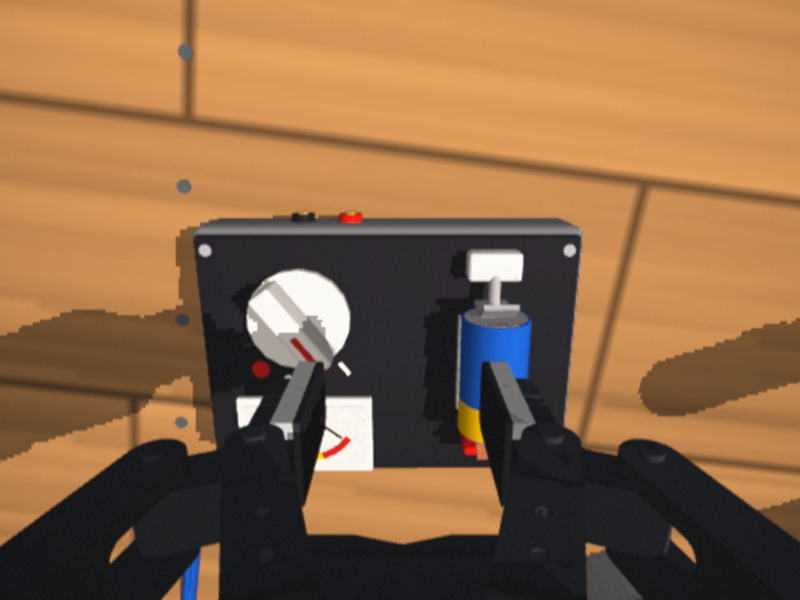

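Picture 10 shows the cell lying in the cradle at (495,375), aligned with it, spring contact behind it and yellow end at the red. A light press on top will confirm the seat height.

>>> play_rows(
  commands=[
    {"hand": 0, "tx": -19, "ty": 22.5, "tz": 0, "twist": 0},
    {"hand": 0, "tx": -19, "ty": 22.5, "tz": 0, "twist": 0},
    {"hand": 0, "tx": 0, "ty": 0, "tz": 20, "twist": 0},
    {"hand": 0, "tx": 0, "ty": 0, "tz": 25, "twist": 0},
    {"hand": 0, "tx": 0, "ty": 0, "tz": 17, "twist": 0},
    {"hand": 0, "tx": 0, "ty": 0, "tz": 7, "twist": 0},
    {"hand": 0, "tx": 0, "ty": 0, "tz": 0, "twist": 0},
    {"hand": 0, "tx": 0, "ty": 0, "tz": 0, "twist": 0},
    {"hand": 0, "tx": 0, "ty": 0, "tz": 2, "twist": 0},
    {"hand": 0, "tx": 0, "ty": 0, "tz": 2, "twist": 0},
    {"hand": 0, "tx": 0, "ty": 0, "tz": 1, "twist": 0},
    {"hand": 0, "tx": 0, "ty": 0, "tz": 0, "twist": 0},
    {"hand": 0, "tx": 0, "ty": 0, "tz": 0, "twist": 0},
  ],
)

```text
t: 17.77
position: [0.5228, 0.1762, 0.0816]
tool_rot: [179.9, -0.3, -172.8]
wrist_force: [-0.3, 0.4, 0.8]
grip_width: 0.0001
grip_force: 0.0
```

>>> play_rows(
  commands=[
    {"hand": 0, "tx": 0, "ty": 0, "tz": 1, "twist": 0},
    {"hand": 0, "tx": 0, "ty": 0, "tz": 1, "twist": 0},
    {"hand": 0, "tx": 0, "ty": 0, "tz": 0, "twist": 0},
    {"hand": 0, "tx": 0, "ty": 0, "tz": 0, "twist": 0},
  ],
)

```text
t: 18.1
position: [0.5229, 0.1766, 0.0805]
tool_rot: [179.9, -0.2, -172.8]
wrist_force: [-2.0, -0.4, 7.5]
grip_width: -0.0001
grip_force: 4.1
```

Seat confirmed: contact at about 0.081 m, so the cell centre is near 0.064 m. Now the dial.

>>> play_rows(
  commands=[
    {"hand": 0, "tx": 0, "ty": 0, "tz": -20, "twist": 0},
    {"hand": 0, "tx": 0, "ty": 0, "tz": -30, "twist": 0},
    {"hand": 40, "tx": 0, "ty": 0, "tz": -32, "twist": 0},
    {"hand": 40, "tx": 18, "ty": -30, "tz": 0, "twist": 0},
    {"hand": 40, "tx": 18, "ty": -34, "tz": 0, "twist": 0},
    {"hand": 40, "tx": 18, "ty": -33, "tz": 0, "twist": 0},
    {"hand": 40, "tx": 0, "ty": 0, "tz": 0, "twist": 0},
    {"hand": 40, "tx": 0, "ty": 0, "tz": 0, "twist": 0},
    {"hand": 40, "tx": 0, "ty": 0, "tz": 0, "twist": 0},
    {"hand": 40, "tx": 0, "ty": 0, "tz": 0, "twist": 0},
    {"hand": 40, "tx": 0, "ty": 0, "tz": 0, "twist": 0},
  ],
)

```text
t: 19.02
position: [0.4821, 0.0747, 0.1615]
tool_rot: [179.9, -0.3, -172.7]
wrist_force: [-0.6, -0.2, -0.1]
grip_width: 0.04
grip_force: 0.0
```

```bash
python3 - <<'E'
from h import *
o=r.get_obs();print(o['t'],o['position'],o['tool_rot'],np.abs(o['joint_vel']).max())
g=np.array([.5125,.0772,.0615])
im=cap('wrist','w11.png')
for n in ['dial_grip','dial','fat_cell']:
    for d in r.find_in('wrist',n)[:1]: print(n,np.round(d['at'],4),np.round(d['score'],2))
hs=cv2.cvtColor(im,cv2.COLOR_RGB2HSV)
u,v=map(int,proj('wrist',[.5125,.0772,.0515]));print('pred px',u,v)
w=((hs[:,:,1]<60)&(hs[:,:,2]>90)).astype(np.uint8)
x0,y0=u-75,v-75;w=w[y0:v+60,x0:u+75]
w=cv2.morphologyEx(w,cv2.MORPH_OPEN,np.ones((5,5)))
n,l,s,c=cv2.connectedComponentsWithStats(w)
for k in range(1,n):
    if s[k,4]>150: print('white',s[k]+[x0,y0,0,0,0],(c[k]+[x0,y0]).round(1),ray('wrist',*(c[k]+[x0,y0]),.055).round(4))
red=(((hs[:,:,0]<8)|(hs[:,:,0]>172))&(hs[:,:,1]>130)&(hs[:,:,2]>70)).astype(np.uint8)
n,l,s,c=cv2.connectedComponentsWithStats(red)
for k in range(1,n):
    if s[k,4]>8:
        pts=cv2.findNonZero((l==k).astype(np.uint8)); b=cv2.minAreaRect(pts)
        bp=cv2.boxPoints(b);W=[ray('wrist',*q,.0715)[:2] for q in bp];e=max([W[1]-W[0],W[2]-W[1]],key=np.linalg.norm)
        print('red',c[k].round(1),s[k,4],[round(x,1) for x in b[1]],ray('wrist',*c[k],.0715).round(4),np.linalg.norm(e).round(4),np.degrees(np.arctan2(e[1],e[0])).round(1))
E
```

```text
19.0167 [0.48207327 0.07473006 0.16146015] [ 179.87661294   -0.26164281 -172.65505308] 0.20090589355078334
dial_grip [0.5094 0.0758 0.0555] 0.78
dial [0.5102 0.0779 0.0485] 0.79
fat_cell [0.5131 0.1723 0.0793] 0.95
pred px 279 242
white [212 178 142   6 850] [282.7 180.5] [0.4652 0.0734 0.055 ]
white [ 246  207   69   67 3630] [280.2 239.8] [0.5092 0.0772 0.055 ]
white [204 253  23  36 443] [215.2 271.3] [0.5404 0.0321 0.055 ]
white [337 253  17  34 350] [346.2 268.3] [0.5257 0.129  0.055 ]
white [234 291  92  11 980] [280.  295.9] [0.5548 0.0828 0.055 ]
red [311.8 171.5] 95 [7.0, 15.0] [0.4533 0.0907 0.0715] 0.0097 97.2
red [292.2 267.5] 104 [30.5, 5.0] [0.5221 0.0873 0.0715] 0.0224 48.1
red [251.5 273. ] 131 [12.0, 12.0] [0.5299 0.0596 0.0715] 0.0089 144.1
red [300.4 325.9] 78 [4.7, 20.8] [0.5679 0.0996 0.0715] 0.0157 133.2
```

>>> play_rows(
  commands=[
    {"hand": 40, "tx": -30.5, "ty": -1, "tz": 0, "twist": 0},
    {"hand": 40, "tx": 0, "ty": 0, "tz": 0, "twist": -0.106},
    {"hand": 40, "tx": 0, "ty": 0, "tz": 0, "twist": -0.106},
    {"hand": 40, "tx": 0, "ty": 0, "tz": 0, "twist": -0.106},
    {"hand": 40, "tx": 0, "ty": 0, "tz": 0, "twist": -0.106},
    {"hand": 40, "tx": 0, "ty": 0, "tz": 0, "twist": -0.106},
    {"hand": 40, "tx": 0, "ty": 0, "tz": 0, "twist": -0.106},
    {"hand": 40, "tx": 0, "ty": 0, "tz": 0, "twist": -0.106},
    {"hand": 40, "tx": 0, "ty": 0, "tz": 25, "twist": 0},
    {"hand": 40, "tx": 0, "ty": 0, "tz": 25, "twist": 0},
    {"hand": 40, "tx": 0, "ty": 0, "tz": 15, "twist": 0},
    {"hand": 40, "tx": 0, "ty": 0, "tz": 10, "twist": 0},
    {"hand": 40, "tx": 0, "ty": 0, "tz": 0, "twist": 0},
    {"hand": 40, "tx": 0, "ty": 0, "tz": 0, "twist": 0},
    {"hand": 40, "tx": 0, "ty": 0, "tz": 0, "twist": 0},
  ],
)

```text
t: 20.47
position: [0.5125, 0.0765, 0.0872]
tool_rot: [179.8, -0.1, -130.3]
wrist_force: [-1.1, 0.1, 0.1]
grip_width: 0.0401
grip_force: 0.0
```

```bash
python3 - <<'E'
from h import *
o=r.get_obs();print(o['t'],o['position'],o['tool_rot'],o['q'],np.abs(o['joint_vel']).max())
go(.5125,.0775,.055,230)
im=cap('wrist','w12.png')
hs=cv2.cvtColor(im,cv2.COLOR_RGB2HSV)
red=(((hs[:,:,0]<8)|(hs[:,:,0]>172))&(hs[:,:,1]>130)&(hs[:,:,2]>70)).astype(np.uint8)
n,l,s,c=cv2.connectedComponentsWithStats(red)
for k in range(1,n):
    if s[k,4]>8:
        b=cv2.minAreaRect(cv2.findNonZero((l==k).astype(np.uint8)));W=[ray('wrist',*q,.0715)[:2] for q in cv2.boxPoints(b)];e=max([W[1]-W[0],W[2]-W[1]],key=np.linalg.norm)
        print('red',c[k].round(1),s[k,4],ray('wrist',*c[k],.0715).round(4),np.linalg.norm(e).round(4),np.degrees(np.arctan2(e[1],e[0])).round(1))
print(proj('wrist',[.5125,.0775,.0715]))
E
```

```text
20.4667 [0.51249608 0.07650429 0.08716461] [ 1.79811429e+02 -7.61682090e-02 -1.30261464e+02] [ 10.61877195  25.86439825 -29.79789507 115.41423341  18.21510134
  43.40745442 109.61334323] 0.5577171295097763
go tx -0.8 ty 0.6 tz 32.2 |xy| 1.0 twist -0.005
red [368.1 193.9] 147 [0.4635 0.0791 0.0715] 0.0093 98.6
red [215.9 247.3] 222 [0.533  0.0539 0.0715] 0.0084 164.6
red [279.9 283.4] 236 [0.5224 0.0875 0.0715] 0.0227 -134.8
red [228.2 345.9] 58 [0.5653 0.0974 0.0715] 0.0053 149.0
(np.float64(282.17847450981526), np.float64(256.62973982154296))
```

>>> play_rows(
  newtons=80,
  commands=[
    {"hand": 40, "tx": -1.5, "ty": 0.6, "tz": 10, "twist": 0.045},
    {"hand": 40, "tx": 0, "ty": 0, "tz": 12, "twist": 0},
    {"hand": 40, "tx": 0, "ty": 0, "tz": 9.5, "twist": 0},
    {"hand": 40, "tx": 0, "ty": 0, "tz": 0, "twist": 0},
    {"hand": 30, "tx": 0, "ty": 0, "tz": 0, "twist": 0},
    {"hand": 20, "tx": 0, "ty": 0, "tz": 0, "twist": 0},
    {"hand": 5, "tx": 0, "ty": 0, "tz": 0, "twist": 0},
    {"hand": 5, "tx": 0, "ty": 0, "tz": 0, "twist": 0},
    {"hand": 5, "tx": 0, "ty": 0, "tz": 0, "twist": 0},
    {"hand": 5, "tx": 0, "ty": 0, "tz": 0, "twist": 0},
  ],
)

```text
t: 21.35
position: [0.5126, 0.0775, 0.0554]
tool_rot: [179.8, -0.1, -133.0]
wrist_force: [-0.2, -1.3, 3.9]
grip_width: 0.0101
grip_force: 78.6
```

```bash
python3 - <<'E'
from h import *
o=r.get_obs();print({k:np.round(o[k],4) for k in ['t','position','tool_rot','wrist_force','moment','grip_width','grip_force','q']})
E
```

```text
{'t': np.float64(21.35), 'position': array([0.5126, 0.0775, 0.0554]), 'tool_rot': array([ 1.79792e+02, -1.12100e-01, -1.32990e+02]), 'wrist_force': array([-0.2352, -1.2646,  3.8651]), 'moment': array([-0.1422, -0.0351, -0.825 ]), 'grip_width': np.float64(0.0101), 'grip_force': np.float64(78.5646), 'q': array([  8.5937,  28.4979, -27.5901, 116.5572,  20.0413,  39.7033,
       105.2138])}
```

>>> play_rows(
  newtons=80,
  commands=[
    {"hand": 5, "tx": 0, "ty": 0, "tz": 0, "twist": 0.1},
    {"hand": 5, "tx": 0, "ty": 0, "tz": 0, "twist": 0.1},
    {"hand": 5, "tx": 0, "ty": 0, "tz": 0, "twist": 0.1},
    {"hand": 5, "tx": 0, "ty": 0, "tz": 0, "twist": 0.1},
    {"hand": 5, "tx": 0, "ty": 0, "tz": 0, "twist": 0.1},
    {"hand": 5, "tx": 0, "ty": 0, "tz": 0, "twist": 0.1},
    {"hand": 5, "tx": 0, "ty": 0, "tz": 0, "twist": 0},
    {"hand": 5, "tx": 0, "ty": 0, "tz": 0, "twist": 0},
    {"hand": 5, "tx": 0, "ty": 0, "tz": 0, "twist": 0},
  ],
)

```text
t: 22.1
position: [0.5125, 0.0777, 0.0553]
tool_rot: [179.9, -0.2, -167.0]
wrist_force: [0.4, -0.3, 6.1]
grip_width: 0.01
grip_force: 78.6
```

```bash
python3 - <<'E'
from h import *
o=r.get_obs();print({k:np.round(o[k],4) for k in ['t','position','tool_rot','wrist_force','moment','grip_width','grip_force','q']})
go(.5126,.0775,.0555,227-75)
E
```

```text
{'t': np.float64(22.1), 'position': array([0.5125, 0.0777, 0.0553]), 'tool_rot': array([ 179.9316,   -0.2108, -166.9671]), 'wrist_force': array([ 0.361 , -0.326 ,  6.0715]), 'moment': array([-0.1868,  0.0123,  0.1181]), 'grip_width': np.float64(0.01), 'grip_force': np.float64(78.5876), 'q': array([  1.8075,  27.0788, -18.9388, 116.9529,  13.6814,  38.2488,
        76.9976])}
go tx -0.0 ty -0.2 tz -0.2 |xy| 0.2 twist 0.716
```

>>> play_rows(
  newtons=80,
  commands=[
    {"hand": 5, "tx": 0, "ty": 0, "tz": 0, "twist": 0.1},
    {"hand": 5, "tx": 0, "ty": 0, "tz": 0, "twist": 0.1},
    {"hand": 5, "tx": 0, "ty": 0, "tz": 0, "twist": 0.1},
    {"hand": 5, "tx": 0, "ty": 0, "tz": 0, "twist": 0.1},
    {"hand": 5, "tx": 0, "ty": 0, "tz": 0, "twist": 0.1},
    {"hand": 5, "tx": 0, "ty": 0, "tz": 0, "twist": 0.1},
    {"hand": 5, "tx": 0, "ty": 0, "tz": 0, "twist": 0.08},
    {"hand": 5, "tx": 0, "ty": 0, "tz": 0, "twist": 0},
    {"hand": 5, "tx": 0, "ty": 0, "tz": 0, "twist": 0},
    {"hand": 5, "tx": 0, "ty": 0, "tz": 0, "twist": 0},
  ],
)

```text
t: 22.93
position: [0.5126, 0.078, 0.0553]
tool_rot: [-180.0, -0.2, 154.1]
wrist_force: [0.0, -0.4, 4.7]
grip_width: 0.0094
grip_force: 78.7
```

```bash
cat > d.py <<'E'
from h import *
o=r.get_obs();print({k:np.round(o[k],4) for k in ['t','position','tool_rot','wrist_force','moment','grip_width','grip_force','q']})
im=cap('wrist','w13.png')
hs=cv2.cvtColor(im,cv2.COLOR_RGB2HSV)
red=(((hs[:,:,0]<8)|(hs[:,:,0]>172))&(hs[:,:,1]>130)&(hs[:,:,2]>70)).astype(np.uint8)
n,l,s,c=cv2.connectedComponentsWithStats(red)
for k in range(1,n):
    if s[k,4]>8:
        b=cv2.minAreaRect(cv2.findNonZero((l==k).astype(np.uint8)));print('red',c[k].round(1),s[k,4],np.round(b[1]),round(b[2]),ray('wrist',*c[k],.0715).round(4),ray('wrist',*c[k],.046).round(4))
for cam in ('top','wrist'):
    r.capture(cam)
    for n in ('fat_cell','thin_cell'):
        for d in r.find_in(cam,n)[:1]: print(cam,n,np.round(d['at'],3),round(d['score'],2))
E
python3 d.py
```

```text
{'t': np.float64(22.9333), 'position': array([0.5126, 0.078 , 0.0553]), 'tool_rot': array([-179.9554,   -0.2127,  154.0716]), 'wrist_force': array([ 0.0246, -0.4354,  4.7086]), 'moment': array([-0.0696,  0.0138,  0.0677]), 'grip_width': np.float64(0.0094), 'grip_force': np.float64(78.6683), 'q': array([ -6.0974,  26.0964,  -8.9821, 117.4077,   6.3608,  37.1361,
        44.8037])}
red [270.7 137.6] 235 [10. 25.] 56 [0.4585 0.1008 0.0715] [0.4605 0.099  0.046 ]
red [534.5 291.7] 460 [55. 19.] 24 [0.5556 0.1661 0.0715] [0.5773 0.1775 0.046 ]
red [280.9 320.8] 355 [49.  7.] 90 [0.5245 0.0726 0.0715] [0.5399 0.065  0.046 ]
top fat_cell [0.521 0.173 0.074] 0.8
top thin_cell [0.501 0.168 0.046] 0.56
wrist fat_cell [0.512 0.167 0.077] 0.78
```

>>> play_rows(
  newtons=80,
  commands=[
    {"hand": 5, "tx": 0, "ty": 0, "tz": 0, "twist": 0.05},
    {"hand": 5, "tx": 0, "ty": 0, "tz": 0, "twist": 0},
    {"hand": 5, "tx": 0, "ty": 0, "tz": 0, "twist": 0},
    {"hand": 5, "tx": 0, "ty": 0, "tz": 0, "twist": 0},
    {"hand": 5, "tx": 0, "ty": 0, "tz": 0, "twist": 0},
    {"hand": 5, "tx": 0, "ty": 0, "tz": 0, "twist": 0},
  ],
)

```text
t: 23.78
position: [0.5126, 0.078, 0.0553]
tool_rot: [-180.0, -0.2, 151.2]
wrist_force: [0.4, -1.0, 5.8]
grip_width: 0.0097
grip_force: 78.6
```

```bash
python3 d.py
```

```text
{'t': np.float64(23.7833), 'position': array([0.5126, 0.078 , 0.0553]), 'tool_rot': array([-179.9506,   -0.2146,  151.2111]), 'wrist_force': array([ 0.3654, -0.9837,  5.7558]), 'moment': array([ 0.0027, -0.0275,  0.1546]), 'grip_width': np.float64(0.0097), 'grip_force': np.float64(78.6141), 'q': array([ -6.6675,  26.0488,  -8.2597, 117.4438,   5.8237,  37.076 ,
        42.449 ])}
red [265.1 138.2] 230 [10. 25.] 52 [0.459  0.1017 0.0715] [0.4607 0.0994 0.046 ]
red [538.9 281. ] 436 [50. 17.] 16 [0.5563 0.1668 0.0715] [0.5778 0.1777 0.046 ]
red [281.  320.7] 354 [49.  7.] 90 [0.5242 0.072  0.0715] [0.5391 0.0637 0.046 ]
top fat_cell [0.517 0.171 0.078] 0.74
wrist fat_cell [0.509 0.171 0.079] 0.59
```

```bash
python3 -c "
from cell import r
print(r.sign_off(), r.get_obs()['t'])"
```

```text
the job is handed in; nothing more can be done
the job is handed in; nothing more can be done
```

I handed the job in with the gripper still holding the dial on what I judge to be the third click, about 75° from rest, going by the gripper's turn and the resisting torque; the green cell is in the dish, the blue cell is seated with its nub to the red end, and I haven't seen the judge's verdict.

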